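Sort the tagged bike-lamp housings into keep and return nests

ROBOT

A 6-joint arm with a two-finger parallel gripper is mounted at the origin on the work surface. World frame = base frame: x ahead of the robot, y to its left, z up, the work surface at z = 0. Lengths are in m, angles in rad, forces in N, time in s.
With the tool pointing down it reaches from about 0.25 to 0.775 m from the base axis. Payload 4 kg.
Tool frame: the origin (TCP) lies between the finger pads; the fingertips stand 25 mm ahead of it and the grasp point (between the pads) lies 6 mm ahead of it (ctrl.finger_overhang is the distance from the TCP to the fingertips, in m); z points along the fingers, y is the line along which they close (so a half turn about z gives the same grasp; the last joint's range is limited). The gripper opens to 85 mm and grips with 20 to 120 N. Pads are 22 mm wide; open, the fingers measure 114 mm over their backs; the gripper's body (76 mm by 85 mm) begins 54 mm behind the grasp point. The pads swing forward as they close: fully open they stand 13 mm farther back than shut.
Start: joints at [1.134, 0.087, 1.371, -0, 1.684, -0.103], TCP at [0.18, 0.52, 0.256] pointing down, gripper open.
Joint ranges: [-3.1, 3.1], [-0.76, 2.03], [0.27, 2.55], [-1.08, 4.22], [0.17, 2.65], [-2.57, 2.57]. Speed limits (rad/s): [2.79, 2.79, 3.14, 3.14, 3.14, 3.14].

INTERFACE

Orientations are given as a unit quaternion [w, x, y, z].
In Python, from bench import sensors, viewer, finish_job, ctrl gives the robot as it stands. The module is installed in compiled form; this text tells all that it offers.
- The arm moves only by the shell command python3 -m crank 'ROWS' [FORCE]. ROWS is JSON, one flat list of numbers, 7 for each row, row after row: the shift along the tool's x, y, z in mm, then the turn, a rotation vector about the tool's x, y, z in rad, then the opening, from -1 (shut) to 1 (fully open). In form: [dx, dy, dz, ax, ay, az, fingers, dx, dy, dz, ax, ay, az, fingers, ...]. A call has 1 to 5 rows; each row shifts and turns the commanded pose from where the row before left it, along the tool's axes as they then stand; what a row does not reach is not made up. A row lasts 1/10 s, in which the tool goes at most 50 mm and 8.59 degrees, less where a joint would pass 70% of its speed; a pose out of reach is approached as far as the arm can. A call with a gripper value outside its range is refused whole. The fingers move at their own pace and stop on an object; FORCE is the grip in N (left out, the last holds). Time passes only in rows, so rows that do not move let the fingers close. It gives the time, the measured TCP pose, the force, the opening and the grip force at its end, in the units of the state.
- sensors.get_obs(): the state, without advancing time (a new reading comes with each control period).
- viewer.read_camera(name): name is "scene" or "top"; returns a dict with "img" (384x512x3 uint8, blue, green, red), "K" (3x3 intrinsics, pixels), "view" (4x4, takes a point from world to camera coordinates). Camera axes: x right, y up, looking along -z (the intrinsics and any distortion apply to the point x, -y, -z); pixel columns grow to the right and rows downward; lengths in m; the calibration is good to about 2 mm. A picture is of the moment at which its call begins. There is no depth.
- finish_job(): hands the job in; it is judged then, once.
The state is a dict: "time_s": time; "joint_pos": joint angles; "dq": joint speeds; "joint_torque": joint torques, N m; "eef_pos": TCP position; "eef_rot": TCP orientation; "wrist_force": force on the tool from outside, world axes, zero at the start; "wrist_torque": the same for the moment, N m; "opening": opening from 0.0 (shut) to 1.0 (fully open); "gripper_force": force on a finger pad.
Only numpy, scipy, OpenCV 4.12 (cv2) and the standard library are available. Lean on these libraries where they do the work, as an engineer would, in place of code of your own. Each camera call takes 0.05 s, during which the arm holds its last target. There are 200 camera calls.

TASK

Two bike-lamp housings lie half under the bamboo riser on the hall shelf: the one with the round tag works and belongs in the nest marked with a round, the one with the bar tag goes back to the shop and belongs in the nest marked with a bar. One after the other, the round-tagged one first and into its nest before you touch the other: draw it out by its end, set it down flat on the open shelf and let go, then take it again by the middle and lay it tag up, fully down in its nest. The housings are thin, so squeeze them only lightly and lay them in without dropping or forcing them, and leave everything else on the shelf where it is.

Things in the scene. Friction and masses are not known exactly. Their poses are not given: they have to be found in the camera images.
- lamp_round: Bike-lamp housing, black plastic box 160 (x) x 48 (y) x 34 mm high, 0.18 kg, thin-walled: at most 50 N a finger. On its top, centred 25 mm from the -x end, a 2 mm thick white tag: a round disc 40 mm across. Origin: centre of the underside, z up. At the start it lies on the shelf, its -x end sticking about 60 mm out of the riser's open front, the rest under the roof.
- lamp_bar: Bike-lamp housing, black plastic box 160 (x) x 48 (y) x 34 mm high, 0.18 kg, thin-walled: at most 50 N a finger. On its top, centred 25 mm from the -x end, a 2 mm thick white tag: a narrow bar 10 x 44 mm lying across the lamp. Origin: centre of the underside, z up. At the start it lies on the shelf, its -x end sticking about 60 mm out of the riser's open front, the rest under the roof.
- bay: Fixed bamboo riser without a floor, 130 (x) x 270 (y) x 52 mm high, roof 6 mm thick, 46 mm clear below; open at the front (-x, towards the robot), closed behind, a divider in the middle, walls 8 mm thick. Origin: under its centre, at shelf height; the front edge lies 65 mm towards -x. A lamp lies along x in each half, about 65 mm either side of the divider.
- nest_keep: Fixed bamboo nest, with an end block as high as its walls, marked 128 mm along -x with a round black disc 52 mm across. Pocket 180 (x) x 58 (y) mm, floor 6 mm above the shelf; walls 8 mm thick, 36 mm high over the shelf. Both long walls are missing within 30 mm of the middle, for fingers. Origin: at shelf height under the pocket's centre. A lamp may lie either way round.
- nest_keep_in (a point): Centre of the floor of the pocket marked with the round; x along the pocket, z up. A lamp's origin comes here.
- nest_return: Fixed bamboo nest, with an end block as high as its walls, marked 128 mm along -x with a black bar 13 x 57 mm across. Pocket 180 (x) x 58 (y) mm, floor 6 mm above the shelf; walls 8 mm thick, 36 mm high over the shelf. Both long walls are missing within 30 mm of the middle, for fingers. Origin: at shelf height under the pocket's centre. A lamp may lie either way round.
- nest_return_in (a point): Centre of the floor of the pocket marked with the bar; x along the pocket, z up. A lamp's origin comes here.
- umbrella: Bystander: steel frame of a compact umbrella, 210 x 30 x 28 mm, loose, lying along its x; origin under its middle.
- key: Bystander: green plastic bike lock key, 70 x 30 x 8 mm, loose; origin under its middle.
Mind the look-alikes: they are no part of the job. What is shaped like the lamp_bar but orange or purple is not meant.

How it is judged:
By the outcome, as a careful person would: the job done as asked, in the order asked, and still so for the second after the job is handed in, with the robot touching nothing.
It also fails if it takes over 72 s, if anything falls off the work surface, if the arm or the gripper's body presses on something with over 40 N, if the wrist force passes 120 N, or if a joint passes its speed limit or range.

## Working session

There is one attempt and no reset: what is moved stays moved. The work goes in short steps, Python scripts to look and compute and a shell command to move; the robot and the scene stay as the last step left them, time stands still between calls to the robot, and variables do not carry over. Pictures are saved under pics/ and viewed, at most 13 in all, crops included, and the job is handed in when it is done.

```bash
mkdir -p pics; cat > h.py <<'E'
import numpy as np, cv2
from bench import sensors, viewer, ctrl
def snap(name,fn=None):
    d=viewer.read_camera(name)
    if fn: cv2.imwrite('pics/'+fn,d['img'])
    return d
def w(d,u,v,z):
    K=np.array(d['K']);V=np.array(d['view'])
    r=np.linalg.inv(K)@[u,v,1]; r=np.array([r[0],-r[1],-r[2]])
    R=V[:3,:3];t=V[:3,3];c=-R.T@t;r=R.T@r
    return c+r*(z-c[2])/r[2]
E
python3 - <<'E'
from h import *
d=snap('top','t1.png');s=snap('scene','s1.png')
print(d['K'],d['view'],s['view'],d.keys())
a=cv2.imread('pics/t1.png');cv2.imwrite('pics/t1b.png',cv2.resize(a,(800,600),interpolation=3))
o=sensors.get_obs();print(o)
E
```

```text
[[375.67856185   0.         256.28905882]
 [  0.         375.67856185 189.19278411]
 [  0.           0.           1.        ]] [[ 0.05767186 -0.99833346 -0.00206224  0.0547282 ]
 [ 0.97554292  0.05591618  0.21257795 -0.48783115]
 [-0.21210837 -0.01427157  0.97714194 -0.8949673 ]
 [ 0.          0.          0.          1.        ]] [[ 0.87151507  0.49018617 -0.01337911 -0.4433007 ]
 [-0.40886142  0.74144764  0.53205989  0.12135389]
 [ 0.27072831 -0.45822801  0.84660101 -1.56948267]
 [ 0.          0.          0.          1.        ]] dict_keys(['img', 'K', 'view'])
{'time_s': 0.1, 'joint_pos': array([ 1.13391086e+00,  8.79164886e-02,  1.37211101e+00,  1.02459085e-05,
        1.68361727e+00, -1.03104267e-01]), 'dq': array([ 1.50500360e-03, -3.10917311e-03, -2.51290586e-03, -9.38439037e-06,
        2.42784898e-04,  8.56061121e-04]), 'joint_torque': array([ 2.19276044e-03, -3.53014433e+01, -3.14220464e+01, -2.03073187e-04,
        7.89129030e-03, -1.90410009e-05]), 'eef_pos': array([0.18002317, 0.5192796 , 0.25523278]), 'eef_rot': array([-2.78583758e-04,  1.66116310e-01,  9.86105633e-01, -9.87529675e-04]), 'wrist_force': array([-1.022113  , -0.56087297,  0.91931854]), 'wrist_torque': array([0.02242586, 0.00333648, 0.06069197]), 'gripper_force': 0.0, 'opening': 1.00045430096569}
```

View pics/t1b.png

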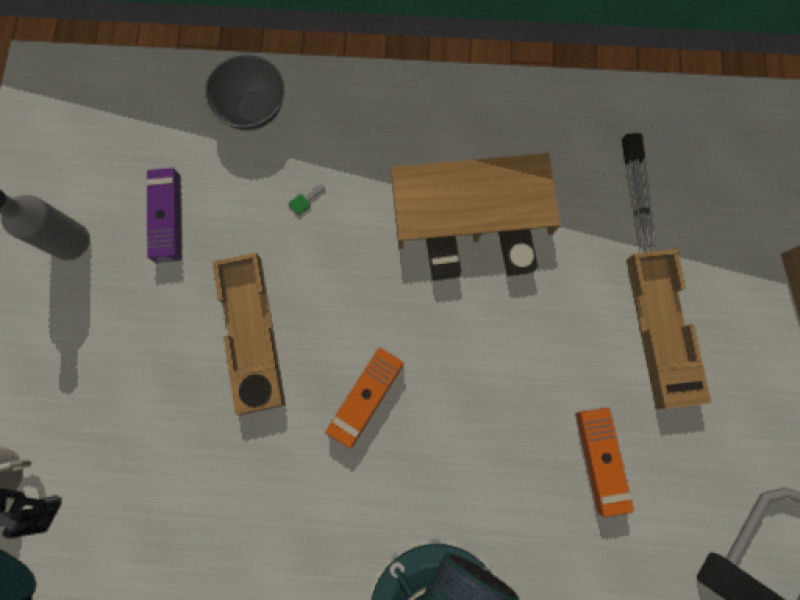

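View pics/s1.png

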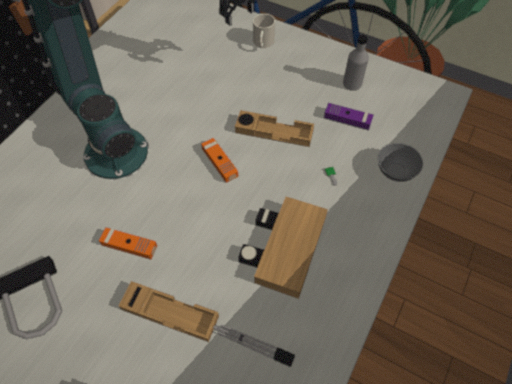

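Top view (800x600 picture): the black housings are at (519,252) with a round tag and (444,258) with a bar tag. The nest marked with a disc is at (248,335), and the one marked with a bar is at (668,328). The look-alikes are orange at (365,397) and (605,460) and purple at (163,214). Those are the wrong colour and not under the riser, so only the two black ones fit. I'll confirm this in an enlarged crop.

```bash
python3 - <<'E'
from h import *
a=cv2.imread('pics/t1.png')
def c(x0,y0,wd,h,f): return cv2.resize(a[y0:y0+h,x0:x0+wd],(wd*f,h*f),interpolation=cv2.INTER_CUBIC)
A=c(245,95,120,85,5)  # 600x425
cv2.imwrite('pics/c1.png',cv2.convertScaleAbs(A,alpha=1.8))
B=np.hstack([c(130,155,65,115,5),c(395,150,75,115,5)])
cv2.imwrite('pics/c2.png',cv2.convertScaleAbs(B,alpha=1.3))
E
```

```text
(no output)
```

View pics/c1.png

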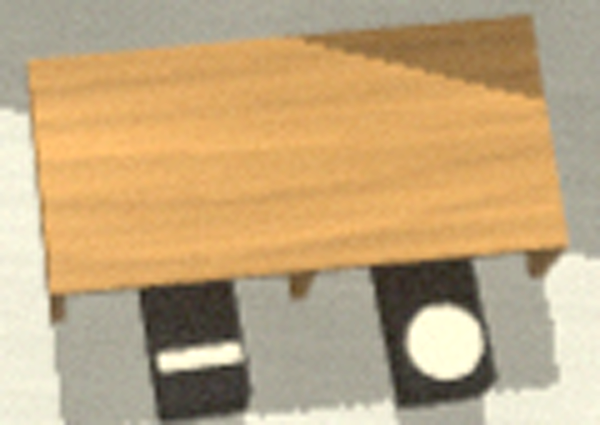

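View pics/c2.png

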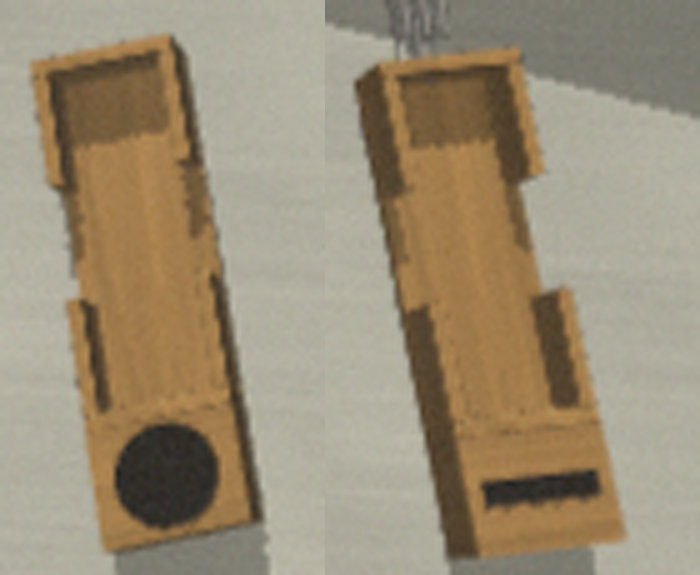

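```bash
cat > m.py <<'E'
from h import *
d=snap('top')
V=d['view'];print('cam',-V[:3,:3].T@V[:3,3])
def P(l,ox,oy,z,k=5):
    return np.array([w(d,ox+(x+.5)/k-.5,oy+(y+.5)/k-.5,z)[:2] for x,y in l])
np.set_printoptions(precision=4,suppress=True)
def ang(a,b): v=b-a; return np.degrees(np.arctan2(v[1],v[0])),np.hypot(*v)
r=P([(445,342)],245,95,.036)[0];b=P([(200,357)],245,95,.036)[0]
print('tags',r,b,np.hypot(*(r-b)))
for n,l in (('R',[(398,405),(373,268),(495,387),(473,262)]),('B',[(160,418),(140,288),(250,408),(233,282)])):
    p=P(l,245,95,.034);print(n,p.ravel(),ang(p[0],p[1]),ang(p[2],p[3]),'w',ang(p[0],p[2]))
p=P([(30,60),(530,15),(567,247),(50,293)],245,95,.052);print('roof',p.ravel(),ang(p[3],p[0]),ang(p[2],p[1]),ang(p[1],p[0]),ang(p[2],p[3]))
for n,m,l,ox,oy in (('keep',(167,475),[(32,62),(172,38),(250,523),(107,550)],130,155),('ret',(541-325,490),[(55,68),(195,48),(300,538),(150,555)],395,150)):
    p=P(l,ox,oy,.036);mk=P([m],ox,oy,.036)[0]
    print(n,'mark',mk,p.ravel(),ang(p[3],p[0]),ang(p[2],p[1]),ang(p[1],p[0]),ang(p[2],p[3]))
    far=(p[0]+p[1])/2; u=far-mk; a=np.arctan2(u[1],u[0]);L=np.hypot(*u);print('L should be .226',L,np.degrees(a),'centre',mk+u/L*.128, far-u/L*.098)
E
python3 m.py
```

```text
cam [0.2829139  0.06914206 0.97832509]
tags [ 0.5687 -0.1142] [0.5533 0.0129] 0.12802603352742786
R [ 0.534  -0.0907  0.6077 -0.0761  0.5465 -0.1408  0.614  -0.1287] (np.float64(11.186821320146139), np.float64(0.0751624302917835)) (np.float64(10.193725685791327), np.float64(0.06860952790775872)) w (np.float64(-75.96007073801148), np.float64(0.05163716251301445))
B [ 0.52    0.0321  0.5897  0.0459  0.528  -0.0142  0.5958 -0.0028] (np.float64(11.155212944485113), np.float64(0.0710588545982655)) (np.float64(9.534632636373988), np.float64(0.06875295304039894)) w (np.float64(-80.20210362298552), np.float64(0.04700252684072208))
roof [ 0.7068  0.1106  0.7476 -0.1537  0.6186 -0.1734  0.5785  0.0925] (np.float64(8.055365683857465), np.float64(0.12953322313137258)) (np.float64(8.684429631839736), np.float64(0.13044781859559593)) (np.float64(98.77905743447181), np.float64(0.2674726764877512)) (np.float64(98.58201247526989), np.float64(0.2688948886839427))
keep mark [0.3211 0.3052] [0.5286 0.3988 0.5456 0.3275 0.3001 0.2617 0.283  0.3306] (np.float64(15.518539910893235), np.float64(0.25480898218668174)) (np.float64(15.00113565568264), np.float64(0.254195578787206)) (np.float64(103.46560838326562), np.float64(0.07337223014740916)) (np.float64(103.90194541894768), np.float64(0.07105796037401393))
L should be .226 0.2236732327377327 15.019607849947095 centre [0.4447 0.3383] [0.4424 0.3377]
ret mark [ 0.3652 -0.3752] [ 0.5789 -0.3013  0.5939 -0.3745  0.344  -0.4154  0.3315 -0.3413] (np.float64(9.196123685288576), np.float64(0.250581021267324)) (np.float64(9.3176344630012), np.float64(0.2532131783120148)) (np.float64(101.61934678404974), np.float64(0.07471110845436583)) (np.float64(99.59793046015322), np.float64(0.0751831534378521))
L should be .226 0.22430967144417027 9.571762459814641 centre [ 0.4914 -0.3539] [ 0.4898 -0.3542]
```

```bash
cat > to.py <<'E'
# python3 to.py x y z yaw_deg(tool x) : needed tool-frame shift (mm) and turn (after shift orientation = now)
import sys; from h import *; from scipy.spatial.transform import Rotation as R
o=sensors.get_obs(); q=o['eef_rot']; r=R.from_quat(q,scalar_first=True)
x,y,z,a=map(float,sys.argv[1:5])
T=R.from_euler('ZX',[np.radians(a),np.pi])
dl=np.array([x,y,z])-o['eef_pos']
np.set_printoptions(precision=3,suppress=True)
print('t',round(o['time_s'],2),'pos',o['eef_pos'],'op',round(o['opening'],3),'gf',round(o['gripper_force'],1),'wf',o['wrist_force'],'q6',o['joint_pos'][5].round(2),'ovh',ctrl.finger_overhang)
print('turn',(r.inv()*T).as_rotvec(),'shift(now)',r.inv().apply(dl)*1e3,'shift(after turn)',T.inv().apply(dl)*1e3)
E
python3 -m crank '[0,0,0,0,0,-0.129,1,0,0,0,0,0,-0.129,1,0,0,0,0,0,-0.129,1,0,0,0,0,0,-0.129,1,0,0,0,0,0,0,1]' 25
python3 to.py 0.5687 -0.1142 0.15 190.5
```

```text
time_s: 0.65
eef_pos: [0.1801, 0.5195, 0.2558]
eef_rot: [-0.0, -0.091, 0.996, -0.0]
wrist_force: [0.6, 0.1, 0.4]
opening: 1.003
gripper_force: 0.0
t 0.65 pos [0.18  0.519 0.256] op 1.003 gf 0.0 wf [0.559 0.146 0.386] q6 -0.62 ovh 0.025
turn [-0.001 -0.    -0.001] shift(now) [-267.576 -693.447  106.175] shift(after turn) [-266.582 -693.88   105.847]
```

```bash
python3 -m crank '[-14,-36,0,0,0,0,1,-14,-36,0,0,0,0,1,-14,-36,0,0,0,0,1,-14,-36,0,0,0,0,1,-14,-36,0,0,0,0,1]' >/dev/null
python3 -m crank '[-14,-36,0,0,0,0,1,-14,-36,0,0,0,0,1,-14,-36,0,0,0,0,1,-14,-36,0,0,0,0,1,-14,-36,0,0,0,0,1]' >/dev/null
python3 -m crank '[-14,-36,10,0,0,0,1,-14,-36,10,0,0,0,1,-14,-36,10,0,0,0,1,-14,-36,10,0,0,0,1,-14,-36,10,0,0,0,1]' >/dev/null
python3 -m crank '[-14,-36,10,0,0,0,1,-14,-36,10,0,0,0,1,-14,-36,10,0,0,0,1,-10,-36,10,0,0,0,1,0,0,0,0,0,0,1]' >/dev/null
python3 to.py 0.5687 -0.1142 0.028 190.5
```

```text
t 2.65 pos [ 0.562 -0.109  0.163] op 0.999 gf 0.0 wf [ 0.221  0.94  -0.228] q6 -2.04 ovh 0.025
turn [ 0.    -0.004 -0.009] shift(now) [ -6.239  -5.98  135.424] shift(after turn) [ -5.678  -6.018 135.447]
```

```bash
python3 -m crank '[-6,-6,20,0,0,-0.009,1,0,0,35,0,0,0,1,0,0,30,0,0,0,1,0,0,20,0,0,0,1,0,0,0,0,0,0,1]' >/dev/null
python3 to.py 0.5687 -0.1142 0.028 190.5
python3 - <<'E'
from h import *
s=snap('scene')['img'];t=snap('top')['img']
A=cv2.resize(s[190:310,200:340],(560,480),interpolation=2);cv2.imwrite('pics/g1.png',cv2.convertScaleAbs(A,alpha=1.5))
E
```

```text
t 3.15 pos [ 0.566 -0.109  0.057] op 0.997 gf 0.0 wf [-0.519 -0.104 -0.165] q6 -2.05 ovh 0.025
turn [ 0.004 -0.007  0.006] shift(now) [-2.034 -5.935 29.347] shift(after turn) [-1.852 -5.798 29.387]
```

View pics/g1.png

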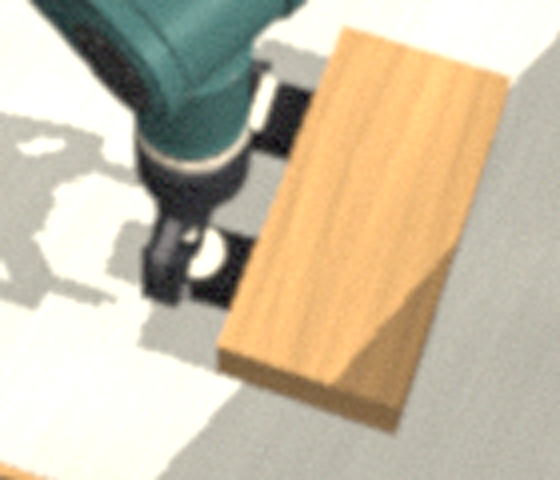

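The gripper straddles the tagged end of the round-tag lamp (tag at crop 205,252), clear of the riser. I'll correct the lateral offset and lower.

```bash
python3 -m crank '[-2,-6,10,0,0,0,1,0,0,10,0,0,0,1,0,0,0,0,0,0,1]' >/dev/null
python3 to.py 0.5687 -0.1142 0.028 190.5
```

```text
t 3.55 pos [ 0.571 -0.116  0.04 ] op 1.0 gf 0.0 wf [ 0.351  0.501 -0.409] q6 -2.06 ovh 0.025
turn [ 0.001 -0.002  0.007] shift(now) [ 2.069  2.021 12.042] shift(after turn) [ 2.108  2.021 12.035]
```

```bash
python3 -m crank '[2,2,6,0,0,0,1,0,0,5,0,0,0,1,0,0,0,0,0,0,0.4,0,0,0,0,0,0,0.3,0,0,0,0,0,0,0.2]' 25 
python3 -m crank '[0,0,0,0,0,0,0.1,0,0,0,0,0,0,0,0,0,0,0,0,0,-0.2,0,0,0,0,0,0,-1,0,0,0,0,0,0,-1]' 25
python3 to.py 0.4114 -0.1434 0.028 190.5
```

```text
time_s: 4.05
eef_pos: [0.5698, -0.1143, 0.0306]
eef_rot: [0.0, -0.095, 0.995, -0.0]
wrist_force: [-1.0, -1.6, 0.1]
opening: 0.602
gripper_force: 0.0
time_s: 4.55
eef_pos: [0.57, -0.1144, 0.0308]
eef_rot: [0.001, -0.095, 0.995, -0.0]
wrist_force: [0.5, -1.6, 3.6]
opening: 0.563
gripper_force: 26.8
t 4.55 pos [ 0.57  -0.114  0.031] op 0.563 gf 26.8 wf [ 0.487 -1.566  3.588] q6 -2.06 ovh 0.025
turn [-0.     0.001  0.008] shift(now) [161.208   1.655   2.65 ] shift(after turn) [161.213   0.377   2.825]
```

```bash
python3 -m crank '[10,0,0,0,0,0,-1,15,0,0,0,0,0,-1,15,0,0,0,0,0,-1,15,0,0,0,0,0,-1,15,0,0,0,0,0,-1]'
python3 -m crank '[20,0,0,0,0,0,-1,20,0,0,0,0,0,-1,20,0,0,0,0,0,-1,20,0,0,0,0,0,-1,10,0,0,0,0,0,-1]'
python3 -m crank '[0,0,0,0,0,0,-1,0,0,0,0,0,0,-1]'
python3 to.py 0.4664 -0.1334 0.09 190.5
```

```text
time_s: 5.05
eef_pos: [0.5005, -0.1278, 0.0308]
eef_rot: [0.001, -0.095, 0.995, -0.0]
wrist_force: [2.0, 1.1, 2.8]
opening: 0.56
gripper_force: 26.8
time_s: 5.55
eef_pos: [0.4116, -0.1449, 0.0308]
eef_rot: [0.001, -0.095, 0.995, -0.0]
wrist_force: [1.9, 1.4, 2.5]
opening: 0.558
gripper_force: 26.8
time_s: 5.75
eef_pos: [0.4108, -0.1451, 0.0307]
eef_rot: [-0.001, -0.095, 0.995, -0.0]
wrist_force: [-4.8, -0.0, 8.4]
opening: 0.557
gripper_force: 27.3
t 5.75 pos [ 0.411 -0.145  0.031] op 0.557 gf 27.3 wf [-4.789 -0.04   8.36 ] q6 -2.23 ovh 0.025
turn [-0.    -0.003  0.008] shift(now) [-56.583   0.932 -59.424] shift(after turn) [-56.75    1.369 -59.256]
```

```bash
python3 -m crank '[0,0,0,0,0,0,0.2,0,0,0,0,0,0,0.3,0,0,0,0,0,0,1,0,0,0,0,0,0,1,0,0,-20,0,0,0,1]'
python3 -m crank '[0,0,-40,0,0,0,1,0,-40,-40,0,0,0,1,0,-50,-10,0,0,0,1,0,-50,0,0,0,0,1,0,0,0,0,0,0,1]'
python3 to.py 0.4664 -0.1334 0.09 190.5
python3 - <<'E'
from h import *
t=snap('top')['img'];cv2.imwrite('pics/t2.png',t)
A=cv2.resize(t[120:270,240:400],(800,750),interpolation=2)[:600];cv2.imwrite('pics/g2.png',cv2.convertScaleAbs(A,alpha=1.5))
E
```

```text
time_s: 6.25
eef_pos: [0.4102, -0.1435, 0.0476]
eef_rot: [-0.003, -0.096, 0.995, 0.002]
wrist_force: [-0.1, -0.1, 0.3]
opening: 1.006
gripper_force: 0.0
time_s: 6.75
eef_pos: [0.4388, -0.2819, 0.1357]
eef_rot: [0.0, -0.093, 0.996, -0.002]
wrist_force: [-0.5, 0.4, -1.0]
opening: 0.998
gripper_force: 0.0
t 6.75 pos [ 0.439 -0.282  0.136] op 0.998 gf 0.0 wf [-0.512  0.411 -0.958] q6 -2.44 ovh 0.025
turn [-0.003  0.     0.003] shift(now) [-54.636 140.932  45.206] shift(after turn) [-54.211 140.947  45.67 ]
```

View pics/g2.png

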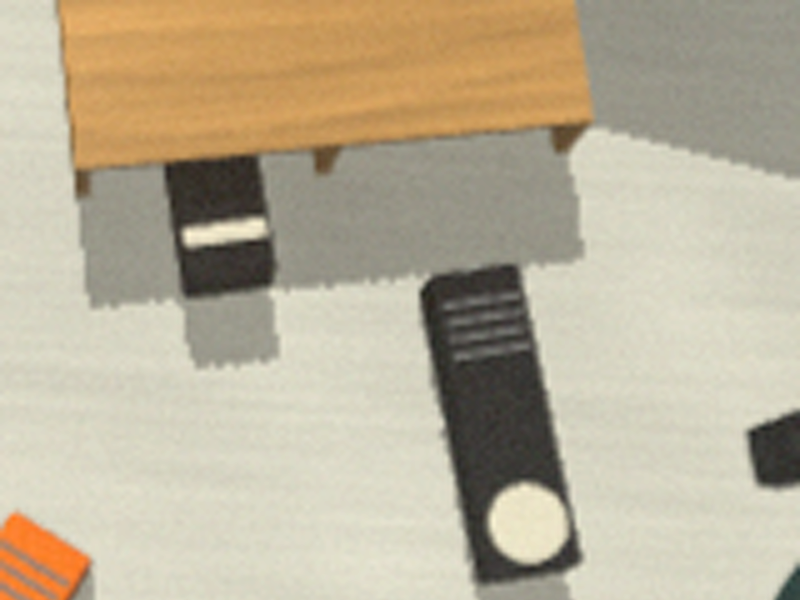

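The round-tag lamp lies free on the open shelf: tag at crop (529,522), far end about (474,273), near end about (528,572). The bar-tag lamp hasn't moved.

```bash
python3 - <<'E'
from h import *
d=snap('top')
f=lambda x,y,z:w(d,240+(x+.5)/5-.5,120+(y+.5)/5-.5,z)[:2]
tag=f(529,522,.036);fl,fr,nr,nl=[f(*p,.034) for p in((430,283),(517,265),(580,562),(477,580))]
far=(fl+fr)/2;near=(nl+nr)/2
u=far-near;print(tag,'len',np.hypot(*u),'yaw',np.degrees(np.arctan2(u[1],u[0])),'c',(far+near)/2,'w',np.hypot(*(fl-fr)),np.hypot(*(nl-nr)))
u/=np.hypot(*u);print('c from tag',tag+.055*u)
E
python3 to.py 0.465 -0.134 0.031 190.5
```

```text
[ 0.4108491  -0.14601354] len 0.15509237286381047 yaw 11.00613782488576 c [ 0.46256043 -0.13162135] w 0.0465366974468562 0.0528318783161351
c from tag [ 0.46483747 -0.13551326]
t 6.85 pos [ 0.438 -0.277  0.135] op 1.0 gf 0.0 wf [ 0.274  0.313 -0.219] q6 -2.43 ovh 0.025
turn [ 0.002 -0.001  0.006] shift(now) [-53.873 135.11  103.771] shift(after turn) [-52.935 135.658 103.539]
```

```bash
python3 -m crank '[-18,45,0,0,0,0,1,-18,45,0,0,0,0,1,-17,45,20,0,0,0,1,0,0,20,0,0,0,1,0,0,0,0,0,0,1]' >/dev/null
python3 to.py 0.464 -0.134 0.031 190.6
```

```text
t 7.35 pos [ 0.461 -0.132  0.093] op 0.998 gf 0.0 wf [-0.527 -0.268 -0.627] q6 -2.16 ovh 0.025
turn [ 0.004 -0.006  0.011] shift(now) [-2.638 -2.671 61.96 ] shift(after turn) [-2.279 -2.368 61.986]
```

```bash
python3 -m crank '[-2,-2,25,0,0,0.006,1,0,0,25,0,0,0,1,0,0,11,0,0,0,1,0,0,0,0,0,0,1,0,0,0,0,0,0,0.4]' 25 >/dev/null
python3 to.py 0.464 -0.134 0.031 190.6
python3 -m crank '[0,0,0,0,0,0,0.3,0,0,0,0,0,0,0.2,0,0,0,0,0,0,0.1,0,0,0,0,0,0,0,0,0,0,0,0,0,-0.2]' 25
python3 -m crank '[0,0,0,0,0,0,-1,0,0,0,0,0,0,-1,0,0,-5,0,0,0,-1,0,0,-25,0,0,0,-1,0,0,-40,0,0,0,-1]' 25
python3 to.py 0.4436 0.338 0.14 195.1
```

```text
t 7.85 pos [ 0.467 -0.138  0.036] op 0.857 gf 0.0 wf [ 0.047 -1.309  0.054] q6 -2.16 ovh 0.025
turn [-0.001  0.001 -0.   ] shift(now) [2.073 4.336 5.237] shift(after turn) [2.067 4.333 5.242]
time_s: 8.35
eef_pos: [0.4673, -0.1378, 0.0367]
eef_rot: [0.001, -0.092, 0.996, -0.0]
wrist_force: [-1.3, 1.0, 6.1]
opening: 0.557
gripper_force: 26.5
time_s: 8.85
eef_pos: [0.4637, -0.1365, 0.1025]
eef_rot: [-0.004, -0.092, 0.996, 0.002]
wrist_force: [0.6, 0.2, -1.8]
opening: 0.558
gripper_force: 26.3
t 8.85 pos [ 0.464 -0.137  0.102] op 0.558 gf 26.3 wf [ 0.553  0.241 -1.751] q6 -2.16 ovh 0.025
turn [ 0.005 -0.007 -0.078] shift(now) [-67.326 470.289 -35.844] shift(after turn) [-104.23   463.377  -37.52 ]
```

```bash
python3 -m crank '[0,0,-20,0,0,-0.04,-1,0,10,-20,0,0,-0.038,-1,-7,25,0,0,0,0,-1,-7,35,0,0,0,0,-1,-7,35,0,0,0,0,-1]' >/dev/null
python3 -m crank '[-8,36,0,0,0,0,-1,-8,36,0,0,0,0,-1,-8,36,0,0,0,0,-1,-8,36,0,0,0,0,-1,-8,36,0,0,0,0,-1]' >/dev/null
python3 -m crank '[-8,36,0,0,0,0,-1,-8,36,0,0,0,0,-1,-8,36,0,0,0,0,-1,-8,36,0,0,0,0,-1,-8,24,0,0,0,0,-1]' >/dev/null
python3 -m crank '[0,0,0,0,0,0,-1,0,0,0,0,0,0,-1]' >/dev/null
python3 to.py 0.4436 0.338 0.10 195.1
```

```text
t 10.55 pos [0.446 0.326 0.145] op 0.554 gf 26.4 wf [-0.434 -0.526 -0.849] q6 -1.31 ovh 0.025
turn [-0.001 -0.002  0.001] shift(now) [-0.852 12.107 44.497] shift(after turn) [-0.775 12.052 44.513]
```

```bash
python3 -m crank '[0,6,15,0,0,0,-1,0,6,15,0,0,0,-1,0,0,10,0,0,0,-1,0,0,0,0,0,0,-1,0,0,0,0,0,0,-1]' >/dev/null
python3 to.py 0.4436 0.338 0.0427 195.1
python3 - <<'E'
from h import *
t=snap('top')['img'][140:280,110:230];s=snap('scene')['img'][80:180,210:340]
A=np.hstack([cv2.resize(t,(420,490),interpolation=2)[:400],cv2.resize(s,(380,292),interpolation=2).copy() if 0 else cv2.resize(s,(380,400),interpolation=2)]);cv2.imwrite('pics/g3.png',cv2.convertScaleAbs(A,alpha=1.4))
E
```

```text
t 11.05 pos [0.443 0.337 0.105] op 0.556 gf 26.4 wf [ 0.189 -0.127 -0.782] q6 -1.28 ovh 0.025
turn [-0.001 -0.001 -0.001] shift(now) [-0.762  0.566 61.818] shift(after turn) [-0.678  0.533 61.819]
```

View pics/g3.png

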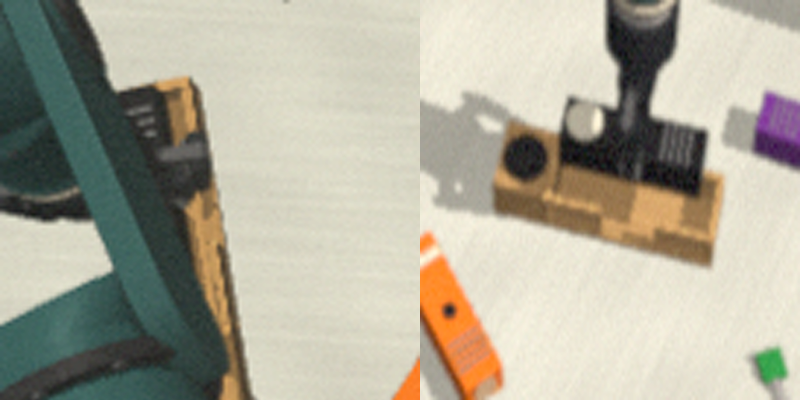

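The lamp hangs level over the disc-marked nest, tag up (scene half: tag at 583,120, disc at 525,157). I'll lower it gently.

```bash
python3 -m crank '[0,0,15,0,0,0,-1,0,0,12,0,0,0,-1,0,0,8,0,0,0,-1,0,0,5,0,0,0,-1,0,0,0,0,0,0,-1]' 
python3 -m crank '[0,0,5,0,0,0,-1,0,0,5,0,0,0,-1,0,0,3,0,0,0,-1,0,0,0,0,0,0,-1,0,0,0,0,0,0,-1]' 
python3 to.py 0.4436 0.338 0.0427 195.1
```

```text
time_s: 11.65
eef_pos: [0.4426, 0.3374, 0.0638]
eef_rot: [-0.001, -0.131, 0.991, -0.001]
wrist_force: [-0.5, -0.4, -2.2]
opening: 0.557
gripper_force: 26.4
time_s: 12.15
eef_pos: [0.4433, 0.3379, 0.0523]
eef_rot: [0.0, -0.131, 0.991, 0.0]
wrist_force: [0.3, -0.7, -1.2]
opening: 0.557
gripper_force: 26.4
t 12.15 pos [0.443 0.338 0.052] op 0.557 gf 26.4 wf [ 0.323 -0.676 -1.196] q6 -1.28 ovh 0.025
turn [ 0.  0. -0.] shift(now) [-0.286  0.027  9.601] shift(after turn) [-0.287  0.027  9.601]
```

```bash
python3 -m crank '[0,0,3,0,0,0,-1,0,0,2,0,0,0,-1,0,0,2,0,0,0,-1,0,0,0,0,0,0,-1,0,0,0,0,0,0,-1]' 
python3 -m crank '[0,0,1,0,0,0,-1,0,0,0,0,0,0,-1,0,0,1,0,0,0,-1,0,0,0,0,0,0,-1]'
```

```text
time_s: 12.65
eef_pos: [0.4433, 0.3378, 0.0452]
eef_rot: [-0.0, -0.131, 0.991, -0.0]
wrist_force: [-0.4, 0.2, -1.1]
opening: 0.557
gripper_force: 26.4
time_s: 13.05
eef_pos: [0.4433, 0.3378, 0.0432]
eef_rot: [-0.0, -0.131, 0.991, -0.0]
wrist_force: [-0.5, 0.2, -0.7]
opening: 0.556
gripper_force: 26.4
```

```bash
python3 -m crank '[0,0,0.5,0,0,0,-1,0,0,0,0,0,0,-1,0,0,0.5,0,0,0,-1,0,0,0,0,0,0,-1]'
python3 -m crank '[0,0,0.5,0,0,0,-1,0,0,0,0,0,0,-1]'
```

```text
time_s: 13.45
eef_pos: [0.4434, 0.3379, 0.0428]
eef_rot: [0.0, -0.131, 0.991, 0.0]
wrist_force: [-1.6, 0.2, 0.5]
opening: 0.557
gripper_force: 26.7
time_s: 13.65
eef_pos: [0.4434, 0.3379, 0.0427]
eef_rot: [0.0, -0.131, 0.991, 0.0]
wrist_force: [-1.7, -0.6, 4.3]
opening: 0.56
gripper_force: 27.1
```

```bash
python3 -m crank '[0,0,0,0,0,0,0.2,0,0,0,0,0,0,0.3,0,0,0,0,0,0,0.6,0,0,0,0,0,0,0.6,0,0,-15,0,0,0,0.6]'
python3 -m crank '[0,0,-30,0,0,0,1,0,0,-40,0,0,0.04,1,-14,-20,-20,0,0,0.04,1,-16,-36,0,0,0,0,1,-16,-36,0,0,0,0,1]'
python3 -m crank '[-16,-36,0,0,0,0,1,-16,-36,0,0,0,0,1,-16,-36,0,0,0,0,1,-10,-36,0,0,0,0,1,0,0,0,0,0,0,1]'
python3 to.py 0.5533 0.0129 0.06 190.3
python3 - <<'E'
from h import *
t=snap('top')['img'][140:280,110:230];s=snap('scene')['img'][80:180,210:340]
A=np.hstack([cv2.resize(t,(420,490),interpolation=2)[:400],cv2.resize(s,(380,400),interpolation=2)]);cv2.imwrite('pics/g4.png',cv2.convertScaleAbs(A,alpha=1.4))
E
```

```text
time_s: 14.15
eef_pos: [0.4417, 0.3368, 0.0547]
eef_rot: [-0.003, -0.131, 0.991, -0.001]
wrist_force: [0.4, 0.1, -0.5]
opening: 0.8
gripper_force: 0.0
time_s: 14.65
eef_pos: [0.5074, 0.2565, 0.1499]
eef_rot: [0.002, -0.092, 0.996, 0.001]
wrist_force: [0.5, 0.6, 0.4]
opening: 0.996
gripper_force: 0.0
time_s: 15.15
eef_pos: [0.5914, 0.1211, 0.1479]
eef_rot: [0.001, -0.089, 0.996, -0.001]
wrist_force: [-0.3, 0.6, -0.4]
opening: 0.998
gripper_force: 0.0
t 15.15 pos [0.591 0.121 0.148] op 0.998 gf 0.0 wf [-0.337  0.604 -0.445] q6 -1.64 ovh 0.025
turn [-0.002  0.002 -0.002] shift(now) [ 56.791 -99.608  88.022] shift(after turn) [ 56.844 -99.672  87.916]
```

View pics/g4.png

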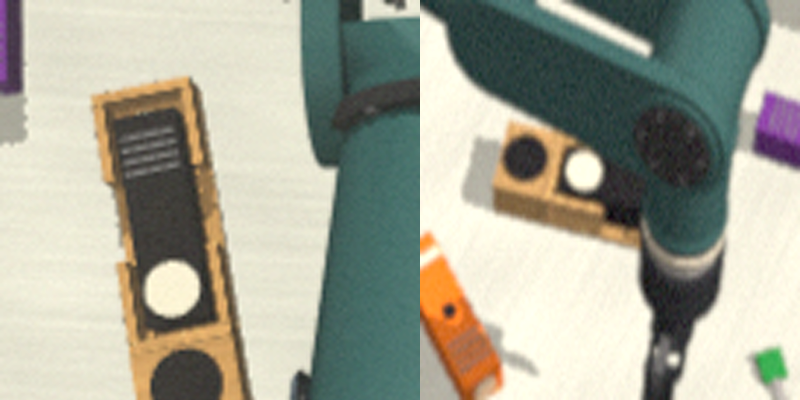

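The round-tag lamp is seated inside the disc-marked nest, tag up (tag at 172,290, disc at 187,380), with all walls showing around it. Now the bar lamp.

```bash
python3 -m crank '[19,-33,0,0,0,0,1,19,-33,0,0,0,0,1,19,-34,0,0,0,0,1,0,0,40,0,0,0,1,0,0,0,0,0,0,1]' >/dev/null
python3 -m crank '[0,0,25,0,0,0,1,0,0,0,0,0,0,1]' >/dev/null
python3 to.py 0.5533 0.0129 0.032 190.3
```

```text
t 15.95 pos [0.549 0.019 0.08 ] op 0.999 gf 0.0 wf [-0.114  0.121 -0.255] q6 -1.83 ovh 0.025
turn [ 0.002 -0.006  0.006] shift(now) [-3.239 -6.402 47.696] shift(after turn) [-2.993 -6.278 47.729]
```

```bash
python3 -m crank '[-2,-5,20,0,0,0,1,0,0,16,0,0,0,1,0,0,7,0,0,0,1,0,0,0,0,0,0,1,0,0,0,0,0,0,1]' >/dev/null
python3 to.py 0.5533 0.0129 0.031 190.3
```

```text
t 16.45 pos [0.555 0.013 0.04 ] op 0.998 gf 0.0 wf [ 1.461  0.49  -0.221] q6 -1.83 ovh 0.025
turn [-0.     0.002  0.004] shift(now) [1.669 0.493 9.07 ] shift(after turn) [1.657 0.484 9.073]
```

```bash
python3 -m crank '[1,0,5,0,0,0,1,0,0,4,0,0,0,1,0,0,0,0,0,0,0.4,0,0,0,0,0,0,0.3,0,0,0,0,0,0,0.2]' 25 >/dev/null
python3 -m crank '[0,0,0,0,0,0,0.1,0,0,0,0,0,0,0,0,0,0,0,0,0,-0.2,0,0,0,0,0,0,-1,0,0,0,0,0,0,-1]' 25
python3 -m crank '[10,0,0,0,0,0,-1,15,0,0,0,0,0,-1,15,0,0,0,0,0,-1,15,0,0,0,0,0,-1,15,0,0,0,0,0,-1]'
python3 -m crank '[20,0,0,0,0,0,-1,20,0,0,0,0,0,-1,20,0,0,0,0,0,-1,20,0,0,0,0,0,-1,5,0,0,0,0,0,-1]'
python3 -m crank '[0,0,0,0,0,0,-1,0,0,0,0,0,0,-1]'
```

```text
time_s: 17.45
eef_pos: [0.5536, 0.012, 0.0301]
eef_rot: [0.0, -0.091, 0.996, 0.0]
wrist_force: [-0.0, 0.8, 3.0]
opening: 0.561
gripper_force: 27.0
time_s: 17.95
eef_pos: [0.4842, -0.0009, 0.0301]
eef_rot: [0.001, -0.091, 0.996, -0.0]
wrist_force: [1.0, 0.2, 2.2]
opening: 0.561
gripper_force: 26.6
time_s: 18.45
eef_pos: [0.3998, -0.0165, 0.0301]
eef_rot: [0.001, -0.091, 0.996, -0.0]
wrist_force: [0.7, -0.0, 0.5]
opening: 0.556
gripper_force: 26.4
time_s: 18.65
eef_pos: [0.3995, -0.0165, 0.03]
eef_rot: [-0.002, -0.091, 0.996, -0.0]
wrist_force: [-5.2, -1.6, 7.5]
opening: 0.553
gripper_force: 27.1
```

```bash
python3 -m crank '[0,0,0,0,0,0,0.2,0,0,0,0,0,0,0.3,0,0,0,0,0,0,1,0,0,0,0,0,0,1,0,0,-20,0,0,0,1]' >/dev/null
python3 -m crank '[0,0,-40,0,0,0,1,0,-40,-40,0,0,0,1,0,-50,-10,0,0,0,1,0,-50,0,0,0,0,1,0,0,0,0,0,0,1]' >/dev/null
python3 to.py 0.4536 -0.0065 0.09 190.3
python3 - <<'E'
from h import *
t=snap('top')['img'];cv2.imwrite('pics/t3.png',t)
A=cv2.resize(t[130:250,220:360],(700,600),interpolation=2);cv2.imwrite('pics/g5.png',cv2.convertScaleAbs(A,alpha=1.5))
E
```

```text
t 19.65 pos [ 0.426 -0.154  0.136] op 1.004 gf 0.0 wf [-0.068  1.082  0.069] q6 -2.22 ovh 0.025
turn [-0.004  0.001 -0.003] shift(now) [-52.53  140.187  45.367] shift(after turn) [-53.01  139.855  45.83 ]
```

View pics/g5.png

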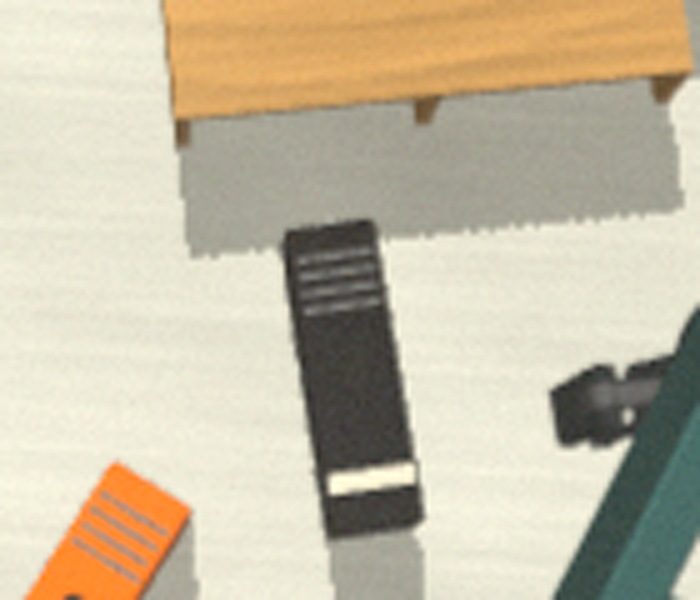

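The bar-tag lamp lies free on the shelf: tag at (371,479), ends at about (330,227) and (375,530).

```bash
python3 -m crank '[0,0,0,0,0,0,1]' >/dev/null
python3 - <<'E'
from h import *
d=snap('top')
f=lambda x,y,z:w(d,220+(x+.5)/5-.5,130+(y+.5)/5-.5,z)[:2]
tag=f(371,479,.036);fl,fr,nr,nl=[f(*p,.034) for p in((286,234),(373,221),(423,520),(329,537))]
far=(fl+fr)/2;near=(nl+nr)/2
u=far-near;print(tag,'len',np.hypot(*u),'yaw',np.degrees(np.arctan2(u[1],u[0])),'c',(far+near)/2)
u/=np.hypot(*u);print('c from tag',tag+.055*u)
E
python3 to.py 0.4536 -0.0075 0.031 190.3
```

```text
[ 0.39987    -0.01660629] len 0.15698372942975236 yaw 10.893211926237504 c [ 0.45249711 -0.00538351]
c from tag [ 0.45387896 -0.00621244]
t 19.85 pos [ 0.425 -0.147  0.134] op 0.999 gf 0.0 wf [-0.2   -0.169 -0.264] q6 -2.22 ovh 0.025
turn [ 0.002 -0.001  0.004] shift(now) [-53.904 132.078 103.365] shift(after turn) [-53.248 132.467 103.208]
```

```bash
python3 -m crank '[-18,45,0,0,0,0,1,-18,45,0,0,0,0,1,-17,44,20,0,0,0,1,0,0,20,0,0,0,1,0,0,0,0,0,0,1]' >/dev/null
python3 -m crank '[0,0,0,0,0,0,1]' >/dev/null
python3 to.py 0.4535 -0.006 0.032 190.5
```

```text
t 20.45 pos [ 0.452 -0.007  0.095] op 0.997 gf 0.0 wf [-0.041 -0.157  0.214] q6 -1.9 ovh 0.025
turn [ 0.    -0.001  0.002] shift(now) [-1.658  0.789 63.14 ] shift(after turn) [-1.567  0.817 63.142]
```

```bash
python3 -m crank '[-1,1,25,0,0,0,1,0,0,25,0,0,0,1,0,0,9,0,0,0,1,0,0,0,0,0,0,1,0,0,0,0,0,0,0.4]' 25 >/dev/null
python3 to.py 0.4535 -0.006 0.034 190.5
python3 -m crank '[0,0,0,0,0,0,0.3,0,0,0,0,0,0,0.2,0,0,0,0,0,0,0.1,0,0,0,0,0,0,0,0,0,0,0,0,0,-0.2]' 25
python3 -m crank '[0,0,0,0,0,0,-1,0,0,0,0,0,0,-1,0,0,-5,0,0,0,-1,0,0,-25,0,0,0,-1,0,0,-40,0,0,0,-1]' 25
python3 to.py 0.4906 -0.354 0.14 189.5
```

```text
t 20.95 pos [ 0.455 -0.007  0.038] op 0.857 gf 0.0 wf [-0.159 -0.622 -0.574] q6 -1.89 ovh 0.025
turn [-0.001  0.002 -0.001] shift(now) [0.828 1.621 3.741] shift(after turn) [0.819 1.62  3.744]
time_s: 21.45
eef_pos: [0.4547, -0.0068, 0.0378]
eef_rot: [0.001, -0.091, 0.996, -0.0]
wrist_force: [-1.4, 0.1, 5.9]
opening: 0.556
gripper_force: 26.0
time_s: 21.95
eef_pos: [0.4505, -0.0066, 0.1035]
eef_rot: [-0.005, -0.091, 0.996, 0.001]
wrist_force: [0.9, -0.0, -2.1]
opening: 0.556
gripper_force: 26.7
t 21.95 pos [ 0.45  -0.007  0.103] op 0.556 gf 26.7 wf [ 0.854 -0.031 -2.088] q6 -1.89 ovh 0.025
turn [ 0.003 -0.009  0.017] shift(now) [  24.195 -348.794  -37.228] shift(after turn) [  17.777 -349.257  -36.5  ]
```

```bash
python3 -m crank '[0,0,-20,0,0,0.008,-1,0,-10,-20,0,0,0.008,-1,2,-25,0,0,0,0,-1,2,-33,0,0,0,0,-1,2,-33,0,0,0,0,-1]' >/dev/null
python3 -m crank '[2,-33,0,0,0,0,-1,2,-33,0,0,0,0,-1,2,-33,0,0,0,0,-1,2,-33,0,0,0,0,-1,2,-33,0,0,0,0,-1]' >/dev/null
python3 -m crank '[2,-33,0,0,0,0,-1,0,-33,0,0,0,0,-1,0,-12,0,0,0,0,-1,0,0,0,0,0,0,-1,0,0,0,0,0,0,-1]' >/dev/null
python3 to.py 0.4906 -0.354 0.10 189.5
```

```text
t 23.45 pos [ 0.493 -0.348  0.146] op 0.559 gf 26.8 wf [-0.142  0.214 -2.756] q6 -2.45 ovh 0.025
turn [ 0.002 -0.001  0.002] shift(now) [ 3.186 -5.646 45.547] shift(after turn) [ 3.225 -5.542 45.557]
```

```bash
python3 -m crank '[3,-5,15,0,0,0,-1,0,0,15,0,0,0,-1,0,0,10,0,0,0,-1,0,0,0,0,0,0,-1,0,0,0,0,0,0,-1]' >/dev/null
python3 to.py 0.4906 -0.354 0.0438 189.5
python3 - <<'E'
from h import *
t=snap('top')['img'][150:270,385:475];s=snap('scene')['img'][260:360,100:230]
A=np.hstack([cv2.resize(t,(400,500),interpolation=2),cv2.resize(s,(400,500),interpolation=2)]);cv2.imwrite('pics/g6.png',cv2.convertScaleAbs(A,alpha=1.4))
E
```

```text
t 23.95 pos [ 0.491 -0.354  0.106] op 0.55 gf 26.8 wf [ 0.065  0.397 -2.596] q6 -2.46 ovh 0.025
turn [ 0.001 -0.001  0.002] shift(now) [ 0.237 -0.079 61.767] shift(after turn) [ 0.291  0.001 61.767]
```

View pics/g6.png

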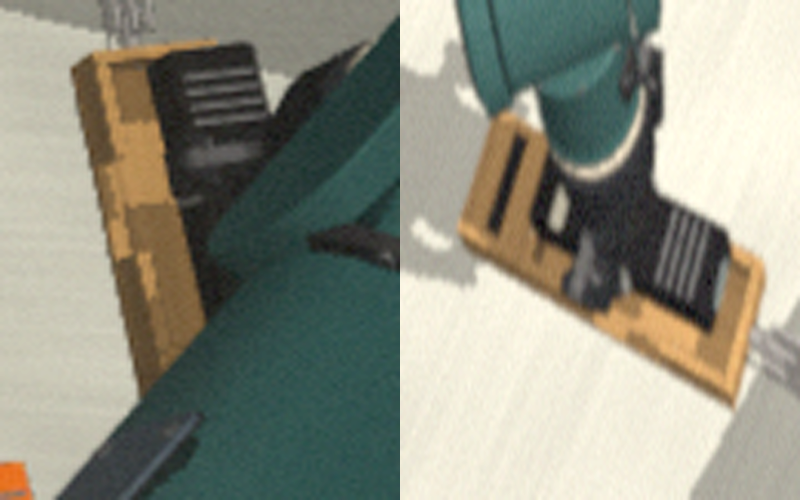

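The bar lamp hangs over the bar-marked nest, tag up, with its far end at crop (150..258, 50). I'll check that end numerically, allowing for parallax.

```bash
python3 - <<'E'
from h import *
d=snap('top')
f=lambda x,y,z:w(d,385+x*90/400-.4,150+y*120/500-.4,z)[:2]
a,b=f(152,55,.102),f(256,46,.102); c=np.array([.4906,-.354])+.08*np.array([np.cos(.166),np.sin(.166)])
print(a,b,(a+b)/2,'expected',c)
E
python3 -m crank '[0,0,15,0,0,0,-1,0,0,12,0,0,0,-1,0,0,8,0,0,0,-1,0,0,0,0,0,0,-1,0,0,0,0,0,0,-1]' >/dev/null
python3 to.py 0.4906 -0.354 0.0438 189.5
```

```text
[ 0.56097182 -0.30724654] [ 0.56966967 -0.36402676] [ 0.56532074 -0.33563665] expected [ 0.56950029 -0.34078091]
t 24.6 pos [ 0.491 -0.354  0.071] op 0.559 gf 26.8 wf [-0.283 -0.474 -1.904] q6 -2.46 ovh 0.025
turn [ 0.001 -0.001  0.001] shift(now) [ 0.2    0.353 26.858] shift(after turn) [ 0.22   0.381 26.857]
```

```bash
python3 -m crank '[0,0,5,0,0,0,-1,0,0,5,0,0,0,-1,0,0,4,0,0,0,-1,0,0,0,0,0,0,-1,0,0,0,0,0,0,-1]'
python3 -m crank '[0,0,4,0,0,0,-1,0,0,3,0,0,0,-1,0,0,2,0,0,0,-1,0,0,0,0,0,0,-1,0,0,0,0,0,0,-1]'
python3 -m crank '[0,0,1,0,0,0,-1,0,0,0,0,0,0,-1,0,0,1,0,0,0,-1,0,0,0,0,0,0,-1,0,0,0,0,0,0,-1]'
```

```text
time_s: 25.1
eef_pos: [0.4911, -0.3544, 0.0572]
eef_rot: [-0.0, -0.084, 0.997, 0.0]
wrist_force: [0.8, 1.0, -2.1]
opening: 0.557
gripper_force: 26.8
time_s: 25.6
eef_pos: [0.4911, -0.3545, 0.0483]
eef_rot: [-0.0, -0.084, 0.997, 0.0]
wrist_force: [0.3, -0.5, -2.6]
opening: 0.557
gripper_force: 26.8
time_s: 26.1
eef_pos: [0.4911, -0.3545, 0.0464]
eef_rot: [0.0, -0.084, 0.997, 0.0]
wrist_force: [-0.1, -0.5, -2.1]
opening: 0.559
gripper_force: 26.8
```

```bash
python3 -m crank '[0,0,1,0,0,0,-1,0,0,0,0,0,0,-1,0,0,1,0,0,0,-1,0,0,0,0,0,0,-1,0,0,0,0,0,0,-1]'
python3 -m crank '[0,0,0.5,0,0,0,-1,0,0,0,0,0,0,-1]'
```

```text
time_s: 26.6
eef_pos: [0.4911, -0.3544, 0.0443]
eef_rot: [-0.0, -0.084, 0.997, 0.0]
wrist_force: [-0.7, -0.5, -2.7]
opening: 0.553
gripper_force: 26.8
time_s: 26.8
eef_pos: [0.4912, -0.3545, 0.044]
eef_rot: [0.0, -0.084, 0.997, -0.0]
wrist_force: [0.8, 0.1, -1.8]
opening: 0.557
gripper_force: 26.9
```

```bash
python3 -m crank '[0,0,0.5,0,0,0,-1,0,0,0,0,0,0,-1]'|grep -E 'pos|wrist'
python3 -m crank '[0,0,0.5,0,0,0,-1,0,0,0,0,0,0,-1]'|grep -E 'pos|wrist'
```

```text
eef_pos: [0.4912, -0.3546, 0.0439]
wrist_force: [-0.3, 1.1, 1.1]
eef_pos: [0.4913, -0.3546, 0.0439]
wrist_force: [-2.0, 1.5, 5.1]
```

Floor contact came at the expected height, so I'll release and back off.

```bash
python3 -m crank '[0,0,0,0,0,0,0.2,0,0,0,0,0,0,0.3,0,0,0,0,0,0,0.6,0,0,0,0,0,0,0.6,0,0,-15,0,0,0,0.6]' >/dev/null
python3 -m crank '[0,0,-30,0,0,0,0.6,0,0,-40,0,0,0,1,0,25,-20,0,0,0,1,0,40,0,0,0,0,1,0,45,0,0,0,0,1]' >/dev/null
python3 -m crank '[0,45,0,0,0,0,1,0,45,0,0,0,0,1,0,45,0,0,0,0,1,0,30,0,0,0,0,1,0,0,0,0,0,0,1]'
python3 - <<'E'
from h import *
t=snap('top')['img']
cv2.imwrite('pics/g7.png',cv2.convertScaleAbs(cv2.resize(t,(800,600),interpolation=2),alpha=1.4))
E
```

```text
time_s: 28.7
eef_pos: [0.4449, -0.0803, 0.1492]
eef_rot: [0.001, -0.086, 0.996, 0.0]
wrist_force: [0.0, -0.9, 0.3]
opening: 1.001
gripper_force: 0.0
```

View pics/g7.png

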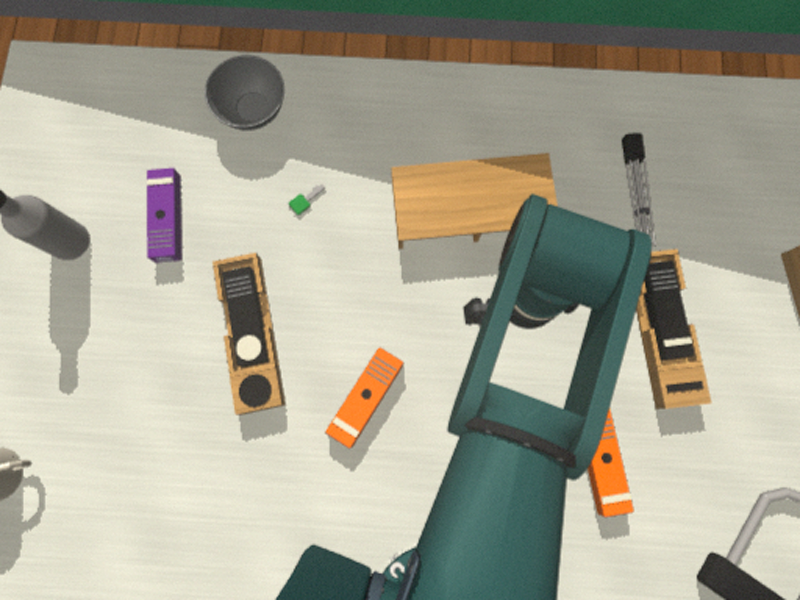

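Both lamps lie in their matching nests, tag up: round at (248,348) and bar at (678,342). Every other visible object is where it started, and the arm is clear.

```bash
python3 -c "
from bench import finish_job; print(finish_job())"
```

```text
the job is handed in; nothing more can be done
None
```

The job is handed in at about 29 s of the 72 s allowed: the round-tagged lamp went first into the round-marked nest and the bar-tagged one then into the bar-marked nest, both tag up and lowered to the floor with a grip of about 27 N, and nothing else on the shelf looks moved in the final picture.

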